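Tidy the copy-room counter

TASK

Put the supplies away: lay both highlighters flat in the oblong pen tray, lengthwise and side by side; stand the glue stick upright in the small round cup; and drop both tape rolls over the spindle's post, the large roll at the bottom and the small one on top of it. Leave the stapler and the mug where they are.

Things in the scene. Friction and masses are not known exactly. Their poses are not given: they have to be found in the camera images.
- pen_a_center (a point): One flat-bodied highlighter pen lying on its broad side: 115 long (x) x 24 wide (y) x 16 mm high, square-ended, grey body with a black cap at its +x end, about 25 g. The point is its very centre, 8 mm above its underside. The two highlighters are alike and interchangeable.
- pen_b_center (a point): The other flat-bodied highlighter pen lying on its broad side: 115 long (x) x 24 wide (y) x 16 mm high, square-ended, grey body with a black cap at its +x end, about 25 g. The point is its very centre, 8 mm above its underside. The two highlighters are alike and interchangeable.
- roll_large_center (a point): The large roll of tan tape with an open cardboard core, lying flat: 62 mm outside diameter, 34 mm hole, 25 mm high, about 60 g. The point is its very centre, on its axis, 12.5 mm above its underside; z is its axis.
- roll_small_center (a point): The small roll of tan tape with an open cardboard core, lying flat: 48 mm outside diameter, 34 mm hole, 19 mm high, about 30 g. The point is its very centre, on its axis, 9.5 mm above its underside; z is its axis.
- glue_stick_center (a point): Glue stick standing upright, loose: a cylinder 28 mm across and 100 mm tall, grey with black base and cap, about 40 g. The point is its very centre, 50 mm above its underside; z is its axis.
- pen_tray: Dark steel open tray, fixed to the counter: outside 178 (x, its long side) x 138 (y) x 22 mm high, walls and floor 4 mm thick, so inside 170 x 130 mm. Origin at the centre of its underside, on the counter; z up.
- glue_cup: Small round steel cup, open at the top, empty, fixed to the counter: outside 58 mm across, inside 50 mm across, 45 mm high, floor 5 mm thick. Origin at the centre of its underside, on the counter; z up.
- spindle: Tape spindle, fixed to the counter: a dark round base 84 mm across and 6 mm thick with a bright upright post at its centre, 16 mm across, its top 60 mm above the counter. Origin at the centre of its underside, on the counter; z up.
- stapler: Bystander: black desk stapler standing loose, 145 (x) x 36 (y) x about 57 mm high. Origin at the centre of its underside.
- mug: Bystander: white mug standing loose, empty, 80 mm across and 90 mm tall, clearly larger than the cup, with a handle on its +y side. Origin at the centre of its underside, on its axis.
There are look-alikes about, which are no part of the job. Leave any orange or pink look-alike of the part that bears pen_a_center alone. Leave any pink look-alike of the part that bears glue_stick_center alone.

How it is judged (in metres and radians):
At the end, for the whole second after the job is handed in: Pens flat on the tray floor, within 20 deg of lengthwise, centres within 30 mm (long way) and 56 mm (across) of its middle; large roll on the spindle base, small one on it, centres within 12 mm of the post axis, 5 mm in height; glue stick on the cup floor, within 9 deg of upright; all at rest (x of pen_a_center in the frame of pen_tray between -0.03 and 0.03 m and y of pen_a_center in the frame of pen_tray between -0.056 and 0.056 m and z of pen_a_center in the frame of pen_tray between 0.006 and 0.018 m and angle between the x axis of each of pen_a_center, pen_b_center and the x axis of pen_tray, either way round below 0.35 rad and angle between the z axis of each of pen_a_center, pen_b_center and the z axis of pen_tray, either way round below 0.15 rad and x of pen_b_center in the frame of pen_tray between -0.03 and 0.03 m and y of pen_b_center in the frame of pen_tray between -0.056 and 0.056 m and z of pen_b_center in the frame of pen_tray between 0.006 and 0.018 m and horizontal distance between each of roll_large_center, roll_small_center and spindle below 0.012 m and z of roll_large_center in the frame of spindle between 0.0135 and 0.0235 m and z of roll_small_center in the frame of spindle between 0.0355 and 0.0455 m and horizontal distance between glue_stick_center and glue_cup below 0.0135 m and z of glue_stick_center in the frame of glue_cup between 0.049 and 0.061 m and angle between glue_stick_center's own z axis and vertical below 0.15 rad and linear speed of each of pen_a, pen_b, roll_large, roll_small, glue_stick below 0.02 m/s); the robot touches nothing.
It fails at once if the stapler is moved by more than 25 mm (distance of stapler from where it was at the start of the episode above 0.025 m).
It fails at once if the mug is moved by more than 25 mm (distance of mug from where it was at the start of the episode above 0.025 m).
It also fails if it takes over 120 s, if anything falls off the work surface, if the arm or the gripper's body presses on something with over 40 N, if the wrist force passes 120 N, or if a joint passes its speed limit or range.

ROBOT

A 6-joint arm with a two-finger parallel gripper is mounted at the origin on the work surface. World frame = base frame: x ahead of the robot, y to its left, z up, the work surface at z = 0. Lengths are in mm, angles in rad, forces in N, time in s.
With the tool pointing down it reaches from about 400 to 925 mm from the base axis. Payload 12.5 kg.
Tool frame: the origin (TCP) lies on the front face of the gripper's body, between the roots of the fingers; the fingertips stand 78 mm ahead of it and the grasp point (between the pads) lies 59 mm ahead of it (env.nose_length is the distance from the TCP to the fingertips, in mm); z points along the fingers, y is the line along which they close (so a half turn about z gives the same grasp; the last joint's range is limited). The gripper opens to 95 mm and grips with 3 to 60 N. Pads are 20 mm wide; open, the fingers measure 119 mm over their backs; the gripper's body (75 mm by 180 mm) begins 59 mm behind the grasp point.
Start: joints at [-1.379, 0.491, 1.559, -0, 1.092, -0.106], TCP at [183.408, -597.494, 292.261] pointing down, gripper open.
Joint ranges: [-3.1, 3.1], [-0.84, 2.19], [0.05, 2.79], [-1.13, 4.28], [0.06, 2.93], [-2.69, 2.69]. Speed limits (rad/s): [2.22, 2.22, 2.79, 3.14, 3.14, 3.14].

INTERFACE

Orientations are given as [roll, pitch, yaw] about the fixed x, y, z axes, in that order (R = Rz(yaw) Ry(pitch) Rx(roll)).
In Python, from cell import env gives the robot as it stands.
- The arm moves only by the tool jog_arm, never from a script. Its argument "motion" is a list of rows, each a list of 7 numbers: the turn, a rotation vector about the tool's x, y, z in degrees, then the shift along the tool's x, y, z in mm, then the finger opening in mm, from 0 to 95.1. In form: [[wx, wy, wz, x, y, z, hand], ...]. A call has 1 to 10 rows; each row shifts and turns the commanded pose from where the row before left it, along the tool's axes as they then stand; what a row does not reach is not made up. A row lasts 1/8 s, in which the tool goes at most 62.5 mm and 10.7 degrees, less where a joint would pass 70% of its speed; a pose out of reach is approached as far as the arm can. A call is refused whole if a number of a shift passes 62.5 or a number of a turn 10.7, either way. A call with a gripper value outside its range is refused whole. The fingers move at their own pace and stop on an object; the grip force is fixed at half the most. Time passes only in rows, so rows that do not move let the fingers close. It gives the time, the measured TCP pose, the force, the opening and the grip force at its end, in the units of the state.
- env.state(): the state, without advancing time (a new reading comes with each control period).
- env.read_camera(name): name is "side" or "top"; returns a dict with "color" (480x640x3 uint8, red, green, blue), "z_map" (480x640 float32, mm along the optical axis (not along the pixel's ray), 0 where there is no reading), "camera_matrix" (3x3 intrinsics, pixels), "world_to_cam" (4x4, takes a point from world to camera coordinates). Camera axes: x right, y up, looking along -z (the intrinsics and any distortion apply to the point x, -y, -z); pixel columns grow to the right and rows downward; lengths in mm; the calibration is good to about 2 mm. A picture is of the moment at which its call begins.
- env.job_done(): hands the job in; it is judged then, once.
Trained networks look in the newest picture that a camera, given by its name, has taken for a name from the list of things; names that differ only in an ending like _2 or _b are one class to them, and where a whole thing is asked for, a point or a joint stands for the part that bears it (a point fixed in the world has none). Each returns a list of dicts, best first, with "score" (0 to 1); they miss things now and then, are a little off and sometimes report something else, mostly with a low value. They report only what shows in the picture. A call takes as long as a camera call. They do not tell look-alikes from the thing itself.
- env.recognise(camera, thing): "location" ([column, row] in pixels, amid what is visible of it).
The state is a dict: "t": time; "joints": joint angles; "qvel": joint speeds; "tau": joint torques, N m; "eef_pos": TCP position; "tcp_rot": TCP orientation; "ft_force": force on the tool from outside, world axes, zero at the start; "moment": the same for the moment, N m; "opening": opening from 0.0 (shut) to 1.0 (fully open); "grip_force": force on a finger pad.
Only numpy, scipy, OpenCV 4.12 (cv2) and the standard library are available. Lean on these libraries where they do the work, as an engineer would, in place of code of your own. Each camera call takes 0.05 s, during which the arm holds its last target. There are 200 camera calls.

## Working session

There is one attempt and no reset: what is moved stays moved. The work goes in short steps, Python scripts to look and compute and a tool call to move; the robot and the scene stay as the last step left them, time stands still between calls to the robot, and variables do not carry over. Pictures are saved under pics/ and viewed, at most 14 in all, crops included, and the job is handed in when it is done.

Besides the shell and the picture viewer there is one more tool, called after "Call:" as name(argument=value, ...), one argument or row to a line, values as JSON. jog_arm: Moves the arm, as the interface text tells. Its arguments: {"type":"object","properties":{"motion":{"type":"array"}},"required":["motion"]}

```bash
mkdir -p pics; ls; cat > h.py <<'E'
import numpy as np, cv2, pickle
from cell import env
def cap(cam, name=None):
    d=env.read_camera(cam)
    if name: cv2.imwrite(f'pics/{name}.png', d['color'][:,:,::-1])
    pickle.dump(d,open(f'{cam}.pkl','wb'))
    return d
def load(cam): return pickle.load(open(f'{cam}.pkl','rb'))
def cloud(d):
    z=d['z_map']; K=d['camera_matrix']; v,u=np.mgrid[0:z.shape[0],0:z.shape[1]]
    X=(u-K[0,2])/K[0,0]*z; Y=(v-K[1,2])/K[1,1]*z
    p=np.stack([X,-Y,-z,np.ones_like(z)],-1)
    w=p@np.linalg.inv(d['world_to_cam']).T
    w=w[...,:3]; w[z==0]=np.nan
    return w
E
python3 - <<'E'
from h import *
d=cap('top','top0'); w=cloud(d)
print(env.state()); print(d['camera_matrix'], d['world_to_cam'])
for t in ['pen_a_center','roll_large_center','roll_small_center','glue_stick_center','pen_tray','glue_cup','spindle','stapler','mug']:
    for r in env.recognise('top',t):
        c,rr=map(int,r['location']); print(t,round(r['score'],2),c,rr,w[rr,c].round(),d['color'][rr,c])
cap('side','side0')
E
```

```text
pics
{'t': 0.05, 'joints': array([-1.37858846e+00,  4.91546858e-01,  1.55943312e+00, -1.10047130e-06,
        1.09167398e+00, -1.05599134e-01]), 'qvel': array([-5.97995165e-04, -1.02890531e-03,  5.34389957e-05, -2.82666183e-04,
       -1.82517982e-04,  1.07588988e-03]), 'tau': array([ 3.37189143e-03, -6.14231658e+01, -2.58912098e+01,  6.94986060e-02,
        4.70697507e-02, -3.94404969e-05]), 'eef_pos': array([ 183.38405557, -597.33681262,  291.67521152]), 'tcp_rot': array([-3.14053715e+00, -1.10894624e-04,  2.97807454e-01]), 'ft_force': array([ 0.13919985, -0.38058899,  0.15730026]), 'moment': array([-0.00440641,  0.03154601,  0.01955186]), 'grip_force': 0.0, 'opening': 1.0002706186535693}
[[497.67586756   0.         321.97264369]
 [  0.         497.67586756 239.17733072]
 [  0.           0.           1.        ]] [[ 2.12864015e-02 -9.99771003e-01  2.19778747e-03 -3.98291162e+01]
 [ 9.72930398e-01  2.12208057e-02  2.30121963e-01 -4.94776182e+02]
 [-2.30115905e-01 -2.76017427e-03  9.73159315e-01 -1.00308926e+03]
 [ 0.00000000e+00  0.00000000e+00  0.00000000e+00  1.00000000e+00]]
pen_a_center 0.71 434 307 [ 361. -273.   16.] [30 30 26]
pen_a_center 0.51 499 299 [ 381. -414.   16.] [152  79  91]
roll_large_center 0.58 161 294 [378. 321.  -0.] [52 45 33]
roll_small_center 0.71 307 174 [662.   9.   4.] [46 45 41]
roll_small_center 0.53 316 255 [473. -16.   0.] [157 161 136]
glue_stick_center 0.73 385 266 [ 433. -158.   97.] [36 37 32]
glue_stick_center 0.49 392 304 [ 356. -171.  101.] [134  74  84]
pen_tray 0.64 305 174 [662.  13.   5.] [46 45 42]
glue_cup 0.9 149 216 [553. 363.   7.] [114 113 103]
glue_cup 0.38 232 271 [429. 166.  17.] [89 84 80]
spindle 0.7 466 224 [ 551. -354.    4.] [50 50 45]
stapler 0.94 231 140 [721. 180.  54.] [35 36 31]
mug 0.77 389 144 [ 741. -181.    4.] [156 151 135]
```

```bash
python3 -c "
import cv2
cv2.imwrite('pics/top0b.png',cv2.resize(cv2.imread('pics/top0.png'),(800,600)))"
```

```text
(no output)
```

View pics/top0b.png

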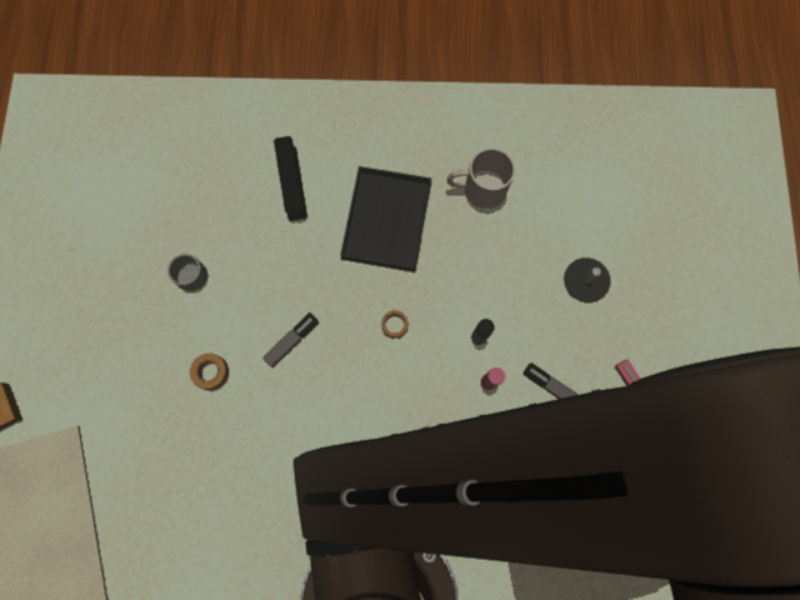

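View pics/side0.png

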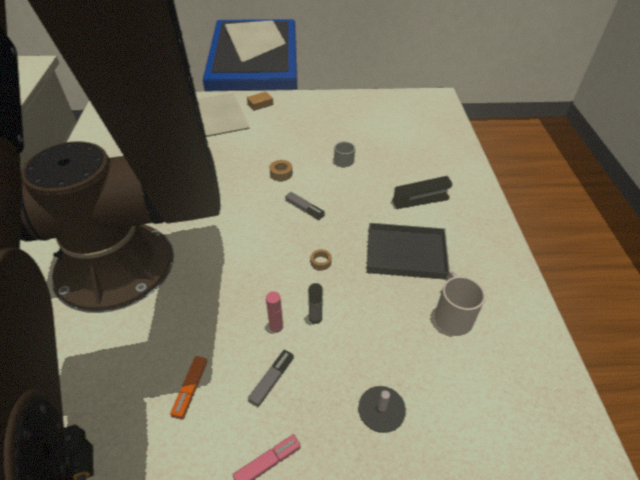

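The top view shows the tray (387,218), cup (187,272), spindle (587,280), rolls at (209,372) and (395,323), the grey glue stick (484,331) with a pink look-alike (493,378), and grey pens (291,340) and (550,382). In the side view the orange pen is at (189,387) and the pink one at (267,458). Next I'll measure them from depth.

```bash
cat >> h.py <<'E'
def pts(cam, cx, cy, R, zlo, zhi):
    d=load(cam); w=cloud(d); m=(np.hypot(w[...,0]-cx,w[...,1]-cy)<R)&(w[...,2]>zlo)&(w[...,2]<zhi)
    return w[m], d['color'][m], np.argwhere(m)
def rect(p):
    (c,s,a)=cv2.minAreaRect(p[:,:2].astype(np.float32))
    if s[0]<s[1]: s=s[::-1]; a+=90
    return np.round(c,1),np.round(s,1),round((a+90)%180-90,1)
def circ(p):
    A=np.c_[2*p[:,:2],np.ones(len(p))]; s=np.linalg.lstsq(A,(p[:,:2]**2).sum(1),rcond=None)[0]
    return s[:2].round(1), round(float(np.sqrt(s[2]+s[:2]@s[:2])),1)
E
python3 - <<'E'
from h import *
T={'penA':(430,160,80,12,22),'penB':(350,-290,85,12,22),'rollL':(378,310,50,20,32),'rollS':(473,-16,40,14,26),'glue':(433,-158,30,88,110),'pinkglue':(356,-171,30,88,110),'tray':(662,13,130,17,28),'cup':(560,363,45,38,52),'spbase':(551,-354,60,3,12),'sppost':(551,-354,30,52,68),'mug':(741,-181,70,80,100),'stapler':(721,180,100,45,70)}
for cam in ['top','side']:
    print(cam)
    for k,a in T.items():
        p,c,ij=pts(cam,*a)
        if len(p)<5: print(k,len(p)); continue
        print(k,len(p),'med',np.median(p,0).round(1),'rect',*rect(p),'ext',p.min(0).round(),p.max(0).round())
    for k in []: pass
p,c,ij=pts('top',*T['penA'])
for nm in ['penA','penB']:
  p,c,ij=pts('side',*T[nm]); dark=c.sum(1)<130
  print(nm,'cap',p[dark][:,:2].mean(0),'body',p[~dark][:,:2].mean(0),ij.mean(0))
E
```

```text
top
penA 539 med [429.  167.   15.4] rect [429.3 167.1] [113.   24.3] -43.7 ext [381. 122.  12.] [478. 212.  21.]
penB 421 med [ 363.8 -282.    15.4] rect [ 362.  -284.9] [94.5 24.1] 56.3 ext [ 338. -330.   12.] [ 395. -241.   21.]
rollL 466 med [369.  303.7  24.2] rect [369.7 303.7] [61.2 60.1] 50.6 ext [339. 273.  20.] [399. 336.  30.]
rollS 184 med [460.4 -14.2  18.2] rect [461.4 -14.7] [47.3 43.9] 1.3 ext [438. -37.  14.] [485.   7.  23.]
glue 155 med [ 441.3 -163.8   98.9] rect [ 442.5 -163.3] [27.5 25.7] -2.9 ext [ 429. -176.   88.] [ 456. -150.  104.]
pinkglue 159 med [ 362.8 -179.4   99.2] rect [ 363.  -179.7] [26.5 26.3] 24.5 ext [ 350. -193.   89.] [ 377. -166.  104.]
tray 502 med [653.6   6.2  21. ] rect [658.5   5.4] [179.3 138.2] -8.7 ext [560. -75.  17.] [756.  85.  27.]
cup 167 med [547.  359.5  43.6] rect [543.4 355.8] [56.  55.6] -42.6 ext [515. 326.  38.] [574. 383.  49.]
spbase 899 med [ 547.3 -357.4    5.7] rect [ 552.1 -354.6] [117.  110.4] -77.0 ext [ 493. -413.    3.] [ 610. -300.   12.]
sppost 45 med [ 550.1 -359.    58.7] rect [ 551.  -359.8] [14.3 14.1] 62.0
[... 1187 characters left out ...]
e 1668 med [ 549.  -365.2    6.7] rect [ 549.5 -354.8] [116.4 114.6] -19.4 ext [ 492. -413.    3.] [ 611. -298.   12.]
sppost 79 med [ 551.1 -362.6   59.8] rect [ 551.7 -361.2] [14.7 14. ] 37.9 ext [ 545. -368.   52.] [ 559. -353.   64.]
mug 492 med [ 724.8 -179.8   88.7] rect [ 725.9 -178.5] [83.  78.4] 54.6 ext [ 685. -219.   80.] [ 766. -125.   94.]
stapler 616 med [730.9 179.5  53.2] rect [726.8 183.2] [143.4  37.2] 12.6 ext [656. 154.  45.] [800. 210.  62.]
penA cap [nan nan] body [431.94552608 163.97517308] [204.12727273 305.12121212]
penB cap [nan nan] body [ 357.18571499 -295.97509174] [376.72969543 270.70304569]<stdin>:13: RuntimeWarning: Mean of empty slice.
  ret = um.true_divide(
```

```bash
cat >> h.py <<'E'
def plan(*targets):
    """targets (x,y,z,yawdeg or None): turn rows (turn first), then shift, in tool axes, tool down"""
    s=env.state(); p=s['eef_pos']; yaw=np.degrees(s['tcp_rot'][2])
    print('t',round(s['t'],2),'now',p.round(1),'yaw',round(yaw,2),'rp',np.degrees(s['tcp_rot'][:2]).round(2),'open',round(s['opening']*95.1,1),'grip',round(s['grip_force'],1))
    for x,y,z,a in targets:
        a=yaw if a is None else a
        c,n=np.cos(np.radians(a)),np.sin(np.radians(a)); dx,dy,dz=x-p[0],y-p[1],z-p[2]
        print('turn wz',round(yaw-a,1),'then x,y,z',round(dx*c+dy*n,1),round(dx*n-dy*c,1),round(-dz,1))
        p=np.array([x,y,z]); yaw=a
E
python3 - <<'E'
from h import *
im=cv2.imread('pics/side0.png')[270:475,150:340]
cv2.imwrite('pics/crop1.png',cv2.resize(im,None,fx=2.8,fy=2.8,interpolation=cv2.INTER_CUBIC))
plan((358.5,-293,200,55.8),(358.5,-293,81,None),(358.5,-293,220,None),(655,-22.6,200,-8.7),(655,-22.6,86,None))
E
```

```text
t 0.55 now [ 183.4 -597.5  292.2] yaw 17.07 rp [180.  -0.] open 95.1 grip 0.0
turn wz -38.7 then x,y,z 350.2 -26.4 92.2
turn wz 0.0 then x,y,z 0.0 0.0 119.0
turn wz 0.0 then x,y,z 0.0 0.0 -139.0
turn wz 64.5 then x,y,z 252.2 -312.1 20.0
turn wz 0.0 then x,y,z 0.0 -0.0 114.0
```

View pics/crop1.png

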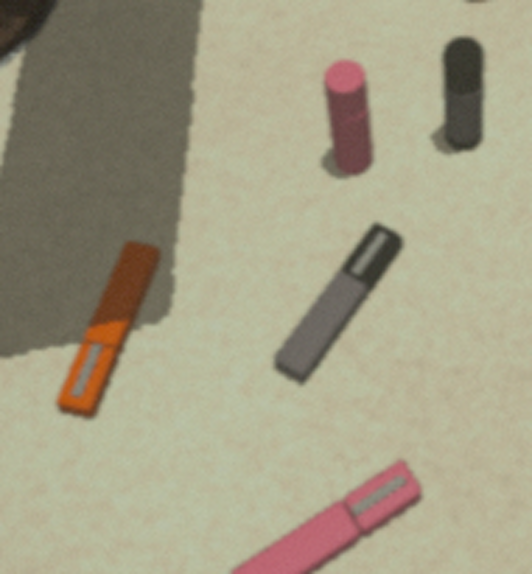

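The crop shows a grey pen with a black cap at side (270,377), between an orange one (189,387) and a pink one (267,458). The grey glue stick is at (315,302) and the pink one at (274,312), so I take the grey ones, as described.

Call:
jog_arm(
  motion=[
    [0, 0, -9.7, 0, 0, 23, 60],
    [0, 0, -9.7, 0, 0, 23, 60],
    [0, 0, -9.7, 0, 0, 23, 60],
    [0, 0, -9.6, 0, 0, 23, 60],
    [0, 0, 0, 50, -3.8, 0, 60],
    [0, 0, 0, 50, -3.8, 0, 60],
    [0, 0, 0, 50, -3.8, 0, 60],
    [0, 0, 0, 50, -3.8, 0, 60],
    [0, 0, 0, 50, -3.8, 0, 60],
    [0, 0, 0, 50, -3.8, 0, 60],
  ],
)

```text
t: 1.8
eef_pos: [334.0, -335.4, 200.4]
tcp_rot: [3.141, 0.0, 0.973]
ft_force: [1.0, -0.3, -0.0]
opening: 0.633
grip_force: 0.0
```

Call:
jog_arm(
  motion=[
    [0, 0, 0, 50, -3.8, 0, 60],
    [0, 0, 0, 0, 0, 0, 60],
    [0, 0, 0, 0, 0, 0, 60],
  ],
)

```text
t: 2.17
eef_pos: [358.5, -293.6, 200.4]
tcp_rot: [3.141, 0.0, 0.974]
ft_force: [-0.1, 0.3, -0.4]
opening: 0.631
grip_force: 0.0
```

```bash
python3 - <<'E'
from h import *
plan((358.5,-293,200,55.8),(358.5,-293,81,None),(358.5,-293,220,None),(655,-22.6,200,-8.7),(655,-22.6,86,None))
E
```

```text
t 2.17 now [ 358.5 -293.6  200.4] yaw 55.8 rp [1.7996e+02 2.0000e-02] open 60.0 grip 0.0
turn wz 0.0 then x,y,z 0.5 -0.3 0.4
turn wz 0.0 then x,y,z 0.0 0.0 119.0
turn wz 0.0 then x,y,z 0.0 0.0 -139.0
turn wz 64.5 then x,y,z 252.2 -312.1 20.0
turn wz 0.0 then x,y,z 0.0 -0.0 114.0
```

Call:
jog_arm(
  motion=[
    [0, 0, 0, 0, 0, 50, 60],
    [0, 0, 0, 0, 0, 50, 60],
    [0, 0, 0, 0, 0, 19, 60],
    [0, 0, 0, 0, 0, 0, 10],
    [0, 0, 0, 0, 0, 0, 10],
    [0, 0, 0, 0, 0, 0, 10],
    [0, 0, 0, 0, 0, 0, 10],
    [0, 0, 0, 0, 0, 0, 10],
    [0, 0, 0, 0, 0, -20, 10],
    [0, 0, 0, 0, 0, -50, 10],
  ],
)

```text
t: 3.42
eef_pos: [358.0, -292.8, 150.8]
tcp_rot: [-3.138, -0.001, 0.973]
ft_force: [0.9, -0.1, 0.1]
opening: 0.25
grip_force: 30.0
```

Call:
jog_arm(
  motion=[
    [0, 0, 9.2, 0, 0, -10, 10],
    [0, 0, 9.2, 0, 0, -10, 10],
    [0, 0, 9.2, 0, 0, -10, 10],
    [0, 0, 9.2, 0, 0, -10, 10],
    [0, 0, 9.2, 0, 0, -10, 10],
    [0, 0, 9.2, 0, 0, -10, 10],
    [0, 0, 9.3, 0, 0, -10, 10],
  ],
)

```text
t: 4.3
eef_pos: [358.3, -293.0, 221.6]
tcp_rot: [3.141, -0.0, -0.158]
ft_force: [-0.8, 0.5, -0.0]
opening: 0.249
grip_force: 30.0
```

Call:
jog_arm(
  motion=[
    [0, 0, 0, 31.5, -39, 0, 10],
    [0, 0, 0, 31.5, -39, 0, 10],
    [0, 0, 0, 31.5, -39, 0, 10],
    [0, 0, 0, 31.5, -39, 0, 10],
    [0, 0, 0, 31.5, -39, 0, 10],
    [0, 0, 0, 31.5, -39, 0, 10],
    [0, 0, 0, 31.5, -39, 0, 10],
    [0, 0, 0, 31.5, -39, 0, 10],
    [0, 0, 0, 0, 0, 0, 10],
    [0, 0, 0, 0, 0, 0, 10],
  ],
)

```text
t: 5.55
eef_pos: [654.3, -23.0, 220.9]
tcp_rot: [3.141, 0.001, -0.152]
ft_force: [0.2, 0.6, -0.9]
opening: 0.251
grip_force: 30.0
```

```bash
python3 - <<'E'
from h import *
plan((655,-22.6,86,-8.7),(655,-22.6,200,None),(443,-163.5,200,None),(443,-163.5,131,None))
E
```

```text
t 5.55 now [654.3 -23.  220.9] yaw -8.71 rp [1.7999e+02 6.0000e-02] open 23.9 grip 30.0
turn wz -0.0 then x,y,z 0.6 -0.5 134.9
turn wz 0.0 then x,y,z 0.0 -0.0 -114.0
turn wz 0.0 then x,y,z -188.2 171.3 -0.0
turn wz 0.0 then x,y,z 0.0 -0.0 69.0
```

Call:
jog_arm(
  motion=[
    [0, 0, 0, 0.5, -0.5, 50, 10],
    [0, 0, 0, 0, 0, 50, 10],
    [0, 0, 0, 0, 0, 25, 10],
    [0, 0, 0, 0, 0, 10, 10],
    [0, 0, 0, 0, 0, 0, 10],
    [0, 0, 0, 0, 0, 0, 38],
    [0, 0, 0, 0, 0, 0, 38],
    [0, 0, 0, 0, 0, -20, 38],
    [0, 0, 0, 0, 0, -50, 38],
    [0, 0, 0, 0, 0, -44, 60],
  ],
)

```text
t: 6.8
eef_pos: [655.4, -22.6, 203.3]
tcp_rot: [3.142, -0.001, -0.152]
ft_force: [-0.5, -0.3, -0.4]
opening: 0.456
grip_force: 0.0
```

Call:
jog_arm(
  motion=[
    [0, 0, 0, -37.6, 34.2, 0, 60],
    [0, 0, 0, -37.6, 34.2, 0, 60],
    [0, 0, 0, -37.6, 34.2, 0, 60],
    [0, 0, 0, -37.6, 34.2, 0, 60],
    [0, 0, 0, -37.6, 34.2, 0, 60],
    [0, 0, 0, 0, 0, 0, 60],
    [0, 0, 0, 0, 0, 0, 60],
  ],
)

```text
t: 7.68
eef_pos: [444.2, -163.3, 201.3]
tcp_rot: [3.141, -0.002, -0.153]
ft_force: [0.9, 0.7, 0.6]
opening: 0.63
grip_force: 0.0
```

```bash
python3 - <<'E'
from h import *
cap('top'); cap('side')
p,c,ij=pts('top',655,-22,90,14,26);print(len(p))
p,c,ij=pts('side',659,5,55,14,26); print(len(p),rect(p),np.median(p[:,2]))
plan((443,-163.5,200,None),(443,-163.5,131,None),(443,-163.5,230,None),(545.5,355,230,None),(545.5,355,138,None))
E
```

```text
713
375 (array([653.9, -22.8]), array([102.6,  27.6]), -10.2) 20.843466087052434
t 7.78 now [ 444.4 -162.8  200.7] yaw -8.69 rp [ 1.7998e+02 -7.0000e-02] open 59.6 grip 0.0
turn wz 0.0 then x,y,z -1.3 0.9 0.7
turn wz 0.0 then x,y,z 0.0 -0.0 69.0
turn wz 0.0 then x,y,z 0.0 -0.0 -99.0
turn wz 0.0 then x,y,z 23.0 -528.0 -0.0
turn wz 0.0 then x,y,z 0.0 -0.0 92.0
```

Call:
jog_arm(
  motion=[
    [0, 0, 0, -1, 0.5, 40, 60],
    [0, 0, 0, 0, 0, 30, 60],
    [0, 0, 0, 0, 0, 0, 10],
    [0, 0, 0, 0, 0, 0, 10],
    [0, 0, 0, 0, 0, 0, 10],
    [0, 0, 0, 0, 0, 0, 10],
    [0, 0, 0, 0, 0, 0, 10],
    [0, 0, 0, 0, 0, -20, 10],
    [0, 0, 0, 0, 0, -40, 10],
    [0, 0, 0, 0, 0, -40, 10],
  ],
)

```text
t: 9.02
eef_pos: [442.3, -163.4, 231.6]
tcp_rot: [3.142, 0.0, -0.153]
ft_force: [0.5, -0.1, 0.1]
opening: 0.29
grip_force: 30.0
```

Call:
jog_arm(
  motion=[
    [0, 0, 0, 2.3, -52.8, 0, 10],
    [0, 0, 0, 2.3, -52.8, 0, 10],
    [0, 0, 0, 2.3, -52.8, 0, 10],
    [0, 0, 0, 2.3, -52.8, 0, 10],
    [0, 0, 0, 2.3, -52.8, 0, 10],
    [0, 0, 0, 2.3, -52.8, 0, 10],
    [0, 0, 0, 2.3, -52.8, 0, 10],
    [0, 0, 0, 2.3, -52.8, 0, 10],
    [0, 0, 0, 2.3, -52.8, 0, 10],
    [0, 0, 0, 2.3, -52.8, 0, 10],
  ],
)

```text
t: 10.28
eef_pos: [545.5, 356.6, 230.5]
tcp_rot: [-3.142, -0.0, -0.152]
ft_force: [1.1, -0.7, 0.3]
opening: 0.293
grip_force: 30.0
```

Call:
jog_arm(
  motion=[
    [0, 0, 0, 0, 0, 0, 10],
    [0, 0, 0, 0, 0, 0, 10],
    [0, 0, 0, 0, 0, 0, 10],
  ],
)

```text
t: 10.65
eef_pos: [545.5, 353.8, 230.4]
tcp_rot: [3.141, 0.0, -0.154]
ft_force: [0.3, 0.5, 0.3]
opening: 0.289
grip_force: 30.0
```

```bash
python3 - <<'E'
from h import *
d=cap('side','side1'); cap('top')
for cam in ['side','top']:
    p,c,ij=pts(cam,545,355,28,60,160); print(cam,len(p), len(p) and (rect(p),p.min(0),p.max(0)))
    p,c,ij=pts(cam,545,355,45,38,50); print(cam,len(p), len(p) and (rect(p),p.min(0),p.max(0)))
im=d['color'][80:230,250:450,::-1]; cv2.imwrite('pics/c2.png',cv2.resize(im,None,fx=3,fy=3))
plan((545.5,355,138,None),(545.5,355,230,None),(371,303.7,200,None),(371,303.7,82,None))
E
```

```text
side 198 ((array([545.2, 344.5]), array([27.8, 21.5]), -7.4), array([532.07006132, 333.23565521, 101.07441855]), array([560.00342502, 356.88784424, 159.26884287]))
side 147 ((array([545.1, 353.7]), array([59.1, 55.6]), 66.1), array([518.46482489, 322.9340062 ,  38.08701792]), array([573.92126512, 387.53890702,  49.860836  ]))
top 121 ((array([533.6, 347.4]), array([23.9, 13.6]), -59.5), array([530.56660942, 336.72966005,  99.6419195 ]), array([545.52406256, 361.19920913, 159.69090435]))
top 121 ((array([537.1, 352.4]), array([58.2, 44.6]), -63.9), array([515.03223774, 326.56665513,  38.00547001]), array([567.60136102, 384.27580982,  48.841536  ]))
t 10.75 now [545.6 353.9 230.5] yaw -8.81 rp [ 1.8e+02 -1.0e-02] open 27.3 grip 30.0
turn wz 0.0 then x,y,z -0.3 -1.0 92.5
turn wz 0.0 then x,y,z 0.0 -0.0 -92.0
turn wz 0.0 then x,y,z -164.6 77.4 30.0
turn wz 0.0 then x,y,z 0.0 -0.0 118.0
```

View pics/c2.png

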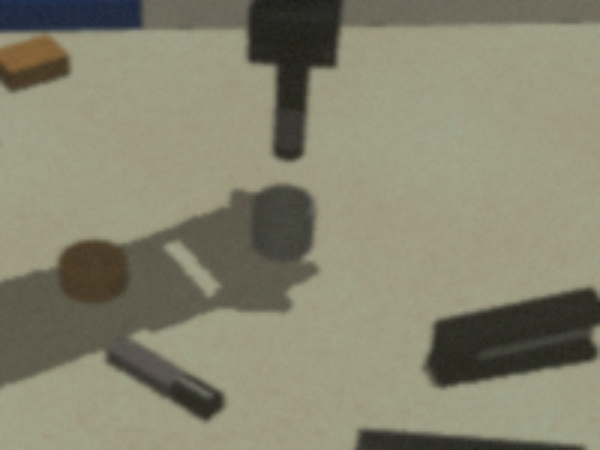

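The crop shows the glue stick held upright at (288,130), right above the cup (283,220). I'll lower it.

Call:
jog_arm(
  motion=[
    [0, 0, 0, 0, -1, 30, 10],
    [0, 0, 0, 0, 0, 30, 10],
    [0, 0, 0, 0, 0, 20, 10],
    [0, 0, 0, 0, 0, 12, 10],
    [0, 0, 0, 0, 0, 0, 10],
    [0, 0, 0, 0, 0, 0, 45],
    [0, 0, 0, 0, 0, 0, 45],
    [0, 0, 0, 0, 0, -15, 60],
    [0, 0, 0, 0, 0, -40, 90],
    [0, 0, 0, 0, 0, -37, 90],
  ],
)

```text
t: 12.0
eef_pos: [545.7, 356.0, 232.7]
tcp_rot: [-3.141, -0.001, -0.152]
ft_force: [0.0, -0.5, 0.3]
opening: 0.731
grip_force: 0.0
```

Call:
jog_arm(
  motion=[
    [0, 0, 0, -41, 19.3, 0, 90],
    [0, 0, 0, -41, 19.3, 0, 90],
    [0, 0, 0, -41, 19.3, 0, 90],
    [0, 0, 0, -41, 19.3, 0, 90],
    [0, 0, 0, 0, 0, 30, 90],
    [0, 0, 0, 0, 0, 0, 90],
  ],
)

```text
t: 12.75
eef_pos: [371.4, 304.4, 200.4]
tcp_rot: [3.141, 0.001, -0.152]
ft_force: [0.4, 0.3, 1.0]
opening: 0.948
grip_force: 0.0
```

```bash
python3 - <<'E'
from h import *
cap('side'); cap('top')
for cam in ['side','top']:
    p,c,ij=pts(cam,545,355,28,90,115); print(cam,len(p), len(p) and (rect(p),np.median(p,0)))
plan((371,303.7,82,None),(371,303.7,240,None),(551.5,-360.5,240,None),(551.5,-360.5,90,None))
E
```

```text
side 104 ((array([546.5, 352.7]), array([27.6, 26.6]), -63.5), array([546.16463311, 348.82637889, 104.33180931]))
top 167 ((array([544.7, 354.4]), array([27.1, 26.5]), 27.2), array([543.80596554, 353.25299953, 103.51187571]))
t 12.85 now [372.4 304.8 201.2] yaw -8.74 rp [-1.7997e+02 -5.0000e-02] open 90.1 grip 0.0
turn wz 0.0 then x,y,z -1.2 1.3 119.2
turn wz 0.0 then x,y,z 0.0 -0.0 -158.0
turn wz 0.0 then x,y,z 279.4 629.0 -0.0
turn wz 0.0 then x,y,z 0.0 -0.0 150.0
```

Call:
jog_arm(
  motion=[
    [0, 0, 0, -0.5, 0.5, 50, 90],
    [0, 0, 0, 0, 0, 50, 90],
    [0, 0, 0, 0, 0, 18.5, 90],
    [0, 0, 0, 0, 0, 0, 40],
    [0, 0, 0, 0, 0, 0, 40],
    [0, 0, 0, 0, 0, 0, 40],
    [0, 0, 0, 0, 0, 0, 40],
    [0, 0, 0, 0, 0, -20, 40],
    [0, 0, 0, 0, 0, -60, 40],
    [0, 0, 0, 0, 0, -60, 40],
  ],
)

```text
t: 14.1
eef_pos: [370.9, 303.9, 223.7]
tcp_rot: [3.141, 0.0, -0.153]
ft_force: [0.9, 0.6, -0.8]
opening: 0.655
grip_force: 30.0
```

Call:
jog_arm(
  motion=[
    [0, 0, 0, 23.3, 52.4, -9, 40],
    [0, 0, 0, 23.3, 52.4, -9, 40],
    [0, 0, 0, 23.3, 52.4, 0, 40],
    [0, 0, 0, 23.3, 52.4, 0, 40],
    [0, 0, 0, 23.3, 52.4, 0, 40],
    [0, 0, 0, 23.3, 52.4, 0, 40],
    [0, 0, 0, 23.3, 52.4, 0, 40],
    [0, 0, 0, 23.3, 52.4, 0, 40],
    [0, 0, 0, 23.3, 52.4, 0, 40],
    [0, 0, 0, 23.3, 52.4, 0, 40],
  ],
)

```text
t: 15.35
eef_pos: [522.0, -251.1, 240.3]
tcp_rot: [3.141, -0.001, -0.153]
ft_force: [0.0, 1.9, -0.9]
opening: 0.652
grip_force: 30.0
```

Call:
jog_arm(
  motion=[
    [0, 0, 0, 23.3, 52.4, 0, 40],
    [0, 0, 0, 23.3, 52.4, 0, 40],
    [0, 0, 0, 0, 0, 30, 40],
    [0, 0, 0, 0, 0, 30, 40],
    [0, 0, 0, 0, 0, 0, 40],
    [0, 0, 0, 0, 0, 0, 40],
  ],
)

```text
t: 16.1
eef_pos: [552.4, -360.0, 181.2]
tcp_rot: [3.141, -0.001, -0.152]
ft_force: [-0.2, 0.2, -0.1]
opening: 0.649
grip_force: 30.0
```

```bash
python3 - <<'E'
from h import *
d=cap('side'); cap('top')
s=env.state(); z=s['eef_pos'][2]-78
for cam in ['side','top']:
    p,c,ij=pts(cam,551,-360,45,z-8,z+24); m=c[:,0]>c[:,2].astype(int)+20; p=p[m]; print(cam,len(p), len(p) and (rect(p),p.min(0).round(),p.max(0).round()))
im=d['color'][300:450,280:480,::-1]; cv2.imwrite('pics/c3.png',cv2.resize(im,None,fx=3,fy=3))
plan((551.5,-360.5,90,None),(551.5,-360.5,230,None),(462,-14.8,200,None),(462,-14.8,81,None))
E
```

```text
side 218 ((array([ 545.9, -348.5]), array([61.6, 32.4]), 24.8), array([ 521., -376.,  102.]), array([ 580., -332.,  127.]))
top 0 0
t 16.2 now [ 552.5 -360.   181.4] yaw -8.72 rp [ 1.7993e+02 -1.2000e-01] open 62.5 grip 30.0
turn wz 0.0 then x,y,z -0.9 0.6 91.4
turn wz 0.0 then x,y,z 0.0 -0.0 -140.0
turn wz 0.0 then x,y,z -140.9 -328.1 30.0
turn wz 0.0 then x,y,z 0.0 -0.0 119.0
```

View pics/c3.png

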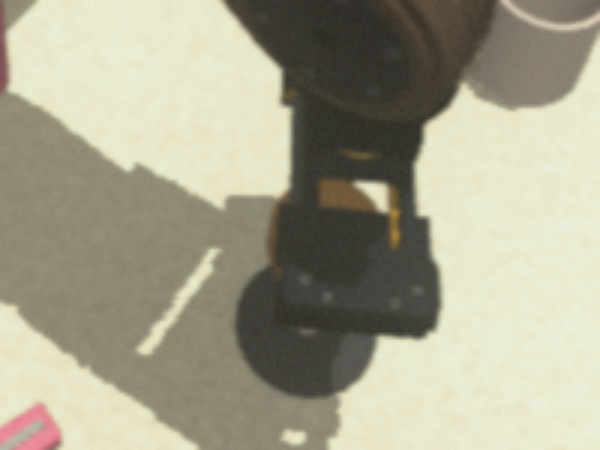

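The roll is held level above the base; its visible faces span z 102–127 and x 521–580. The arm hides the post. I'll lower it gently.

Call:
jog_arm(
  motion=[
    [0, 0, 0, -1, 0.5, 30, 40],
    [0, 0, 0, 0, 0, 30, 40],
    [0, 0, 0, 0, 0, 20, 40],
    [0, 0, 0, 0, 0, 12, 40],
    [0, 0, 0, 0, 0, 0, 40],
    [0, 0, 0, 0, 0, 0, 90],
    [0, 0, 0, 0, 0, 0, 90],
    [0, 0, 0, 0, 0, 0, 90],
    [0, 0, 0, 0, 0, -40, 90],
    [0, 0, 0, 0, 0, -50, 90],
  ],
)

```text
t: 17.45
eef_pos: [550.7, -360.0, 178.0]
tcp_rot: [-3.141, 0.002, -0.153]
ft_force: [-0.0, 0.2, -0.7]
opening: 0.939
grip_force: 0.0
```

Call:
jog_arm(
  motion=[
    [0, 0, 0, 0, 0, -50, 90],
    [0, 0, 0, -23.5, -54.7, 0, 90],
    [0, 0, 0, -23.5, -54.7, 0, 90],
    [0, 0, 0, -23.5, -54.7, 0, 90],
    [0, 0, 0, -23.5, -54.7, 0, 90],
    [0, 0, 0, -23.5, -54.7, 0, 90],
    [0, 0, 0, -23.5, -54.7, 0, 90],
    [0, 0, 0, 0, 0, 30, 80],
    [0, 0, 0, 0, 0, 0, 80],
  ],
)

```text
t: 18.58
eef_pos: [461.0, -13.9, 197.0]
tcp_rot: [3.142, 0.002, -0.151]
ft_force: [-0.0, -0.2, 0.5]
opening: 0.848
grip_force: 0.0
```

```bash
python3 - <<'E'
from h import *
cap('side'); cap('top')
for cam in ['side','top']:
    p,c,ij=pts(cam,551,-360,45,26,38); print(cam,len(p), len(p) and (rect(p),np.median(p,0)))
plan((462,-14.8,81,None),(462,-14.8,240,None),(551.5,-360.5,200,None),(551.5,-360.5,112.5,None))
E
```

```text
side 738 ((array([ 549.9, -360.8]), array([60.9, 60.8]), -74.4), array([ 548.65115601, -365.05616605,   31.49238826]))
top 428 ((array([ 548.8, -359.8]), array([60.1, 60. ]), -66.0), array([ 547.01638052, -357.88281252,   30.40285061]))
t 18.68 now [461.8 -14.8 198.2] yaw -8.77 rp [179.99  -0.  ] open 80.0 grip 0.0
turn wz 0.0 then x,y,z 0.2 -0.1 117.2
turn wz 0.0 then x,y,z 0.0 -0.0 -159.0
turn wz 0.0 then x,y,z 141.2 328.0 40.0
turn wz 0.0 then x,y,z 0.0 -0.0 87.5
```

Call:
jog_arm(
  motion=[
    [0, 0, 0, 0, 0, 50, 80],
    [0, 0, 0, 0, 0, 50, 80],
    [0, 0, 0, 0, 0, 17, 80],
    [0, 0, 0, 0, 0, 0, 35],
    [0, 0, 0, 0, 0, 0, 35],
    [0, 0, 0, 0, 0, 0, 35],
    [0, 0, 0, 0, 0, 0, 35],
    [0, 0, 0, 0, 0, -20, 35],
    [0, 0, 0, 0, 0, -60, 35],
    [0, 0, 0, 0, 0, -60, 35],
  ],
)

```text
t: 19.92
eef_pos: [461.1, -14.3, 222.5]
tcp_rot: [3.142, 0.001, -0.152]
ft_force: [-0.4, -0.5, -0.5]
opening: 0.49
grip_force: 30.0
```

Call:
jog_arm(
  motion=[
    [0, 0, 0, 23.5, 54.7, -8, 35],
    [0, 0, 0, 23.5, 54.7, -8, 35],
    [0, 0, 0, 23.5, 54.7, 0, 35],
    [0, 0, 0, 23.5, 54.7, 0, 35],
    [0, 0, 0, 23.5, 54.7, 0, 35],
    [0, 0, 0, 23.5, 54.7, 0, 35],
    [0, 0, 0, 0, 0, 40, 35],
    [0, 0, 0, 0, 0, 0, 35],
    [0, 0, 0, 0, 0, 0, 35],
  ],
)

```text
t: 21.05
eef_pos: [551.3, -359.8, 198.0]
tcp_rot: [3.141, -0.001, -0.152]
ft_force: [-0.5, -0.2, 0.1]
opening: 0.489
grip_force: 30.0
```

```bash
python3 - <<'E'
from h import *
d=cap('side')
z=env.state()['eef_pos'][2]-81
p,c,ij=pts('side',551,-360,45,z-8,z+24); m=c[:,0]>c[:,2].astype(int)+20; p=p[m]; print(z,len(p), len(p) and (rect(p),p.min(0).round(),p.max(0).round()))
plan((550.5,-360.5,113.5,None),(551.5,-360.5,230,None),(430,166.5,200,136.4),(430,166.5,81,None))
E
```

```text
117.45152044969117 2 ((array([ 568.6, -336.8]), array([1., 0.]), 45.6), array([ 568., -337.,  137.]), array([ 569., -336.,  141.]))
t 21.1 now [ 551.4 -359.8  198.5] yaw -8.69 rp [ 1.7995e+02 -9.0000e-02] open 46.6 grip 30.0
turn wz 0.0 then x,y,z -0.8 0.8 85.0
turn wz 0.0 then x,y,z 1.0 -0.2 -116.5
turn wz -145.1 then x,y,z 451.4 297.8 30.0
turn wz 0.0 then x,y,z 0.0 0.0 119.0
```

Call:
jog_arm(
  motion=[
    [0, 0, 0, -0.5, 0.5, 30, 35],
    [0, 0, 0, 0, 0, 25, 35],
    [0, 0, 0, 0, 0, 20, 35],
    [0, 0, 0, 0, 0, 9.5, 35],
    [0, 0, 0, 0, 0, 0, 35],
    [0, 0, 0, 0, 0, 0, 80],
    [0, 0, 0, 0, 0, 0, 80],
    [0, 0, 0, 0, 0, 0, 80],
    [0, 0, 0, 0, 0, -40, 80],
    [0, 0, 0, 0, 0, -50, 80],
  ],
)

```text
t: 22.35
eef_pos: [550.1, -360.5, 202.4]
tcp_rot: [-3.141, 0.002, -0.153]
ft_force: [0.4, -0.3, 0.1]
opening: 0.839
grip_force: 0.0
```

Call:
jog_arm(
  motion=[
    [0, 0, -10.4, 0, 0, 0, 60],
    [0, 0, -10.4, 0, 0, 0, 60],
    [0, 0, -10.4, 0, 0, 0, 60],
    [0, 0, -10.4, 0, 0, 0, 60],
    [0, 0, -10.4, 0, 0, 0, 60],
    [0, 0, -10.4, 0, 0, 0, 60],
    [0, 0, -10.4, 0, 0, 0, 60],
    [0, 0, -10.3, 0, 0, 0, 60],
    [0, 0, -10.3, 0, 0, 0, 60],
    [0, 0, -10.3, 0, 0, 0, 60],
  ],
)

```text
t: 23.6
eef_pos: [550.4, -360.6, 202.3]
tcp_rot: [3.142, 0.0, 1.663]
ft_force: [-0.2, -0.1, 0.5]
opening: 0.634
grip_force: 0.0
```

Call:
jog_arm(
  motion=[
    [0, 0, -10.4, 0, 0, 0, 60],
    [0, 0, -10.4, 0, 0, 0, 60],
    [0, 0, -10.4, 0, 0, 0, 60],
    [0, 0, -10.2, 0, 0, 0, 60],
    [0, 0, 0, 50.1, 33.1, 0, 60],
    [0, 0, 0, 50.1, 33.1, 0, 60],
    [0, 0, 0, 50.1, 33.1, 0, 60],
    [0, 0, 0, 50.1, 33.1, 0, 60],
    [0, 0, 0, 50.1, 33.1, 0, 60],
    [0, 0, 0, 50.1, 33.1, 0, 60],
  ],
)

```text
t: 24.85
eef_pos: [469.4, -7.8, 202.5]
tcp_rot: [3.141, 0.001, 2.38]
ft_force: [0.6, 0.9, -0.9]
opening: 0.628
grip_force: 0.0
```

Call:
jog_arm(
  motion=[
    [0, 0, 0, 50.1, 33.1, 0, 60],
    [0, 0, 0, 50.1, 33.1, 0, 60],
    [0, 0, 0, 50.1, 33.1, 0, 60],
    [0, 0, 0, 0, 0, 0, 60],
    [0, 0, 0, 0, 0, 0, 60],
  ],
)

```text
t: 25.48
eef_pos: [429.7, 166.1, 202.3]
tcp_rot: [3.141, 0.0, 2.381]
ft_force: [0.4, -0.0, -0.2]
opening: 0.631
grip_force: 0.0
```

```bash
python3 - <<'E'
from h import *
cap('side'); cap('top')
for cam in ['side','top']:
    p,c,ij=pts(cam,551,-360,45,44,56); print(cam,len(p), len(p) and (rect(p),np.median(p,0)))
    p,c,ij=pts(cam,551,-360,45,26,38); print(cam,len(p), len(p) and (rect(p),np.median(p,0)))
    p,c,ij=pts(cam,430,166.5,75,12,22); print(cam,len(p), len(p) and rect(p))
plan((430,166.5,200,136.4),(430,166.5,81,None),(430,166.5,220,None),(663.2,33.3,220,171.3),(663.2,33.3,86,None))
E
```

```text
side 390 ((array([ 550. , -360.9]), array([47.8, 45.8]), 82.0), array([ 549.88869091, -364.1000802 ,   50.21104148]))
side 414 ((array([ 548.3, -364.1]), array([60.9, 52.2]), -28.7), array([ 544.13474122, -373.45068496,   31.80651322]))
side 333 (array([431.7, 166. ]), array([114.4,  27.2]), -43.2)
top 225 ((array([ 549.2, -359.6]), array([46.9, 45.8]), -6.1), array([ 548.3491414 , -358.54081322,   49.11284605]))
top 247 ((array([ 544.8, -356.6]), array([61.5, 54. ]), 51.6), array([ 538.28930357, -350.22153522,   30.54736321]))
top 54 (array([465.7, 132.1]), array([22.7, 12.3]), 45.4)
t 25.57 now [430.1 165.1 202.2] yaw 136.28 rp [1.8e+02 1.0e-02] open 60.3 grip 0.0
turn wz -0.1 then x,y,z 1.0 1.0 2.2
turn wz 0.0 then x,y,z 0.0 0.0 119.0
turn wz 0.0 then x,y,z 0.0 0.0 -139.0
turn wz -34.9 then x,y,z -250.7 -96.4 -0.0
turn wz 0.0 then x,y,z 0.0 0.0 134.0
```

Both rolls are seated, with tops at about 31 and 50. The last pen is next.

Call:
jog_arm(
  motion=[
    [0, 0, 0, 0.5, 0.5, 50, 60],
    [0, 0, 0, 0, 0, 50, 60],
    [0, 0, 0, 0, 0, 21, 60],
    [0, 0, 0, 0, 0, 0, 10],
    [0, 0, 0, 0, 0, 0, 10],
    [0, 0, 0, 0, 0, 0, 10],
    [0, 0, 0, 0, 0, 0, 10],
    [0, 0, 0, 0, 0, 0, 10],
    [0, 0, 0, 0, 0, -20, 10],
    [0, 0, 0, 0, 0, -50, 10],
  ],
)

```text
t: 26.82
eef_pos: [429.1, 166.7, 150.8]
tcp_rot: [-3.138, -0.002, 2.38]
ft_force: [1.0, 0.7, -0.0]
opening: 0.249
grip_force: 30.0
```

Call:
jog_arm(
  motion=[
    [0, 0, -8.7, 0, 0, -17, 10],
    [0, 0, -8.7, 0, 0, -17, 10],
    [0, 0, -8.7, 0, 0, -17, 10],
    [0, 0, -8.8, 0, 0, -17, 10],
    [0, 0, 0, -41.8, -16.1, 0, 10],
    [0, 0, 0, -41.8, -16.1, 0, 10],
    [0, 0, 0, -41.8, -16.1, 0, 10],
    [0, 0, 0, -41.8, -16.1, 0, 10],
    [0, 0, 0, -41.8, -16.1, 0, 10],
    [0, 0, 0, -41.8, -16.1, 0, 10],
  ],
)

```text
t: 28.08
eef_pos: [663.9, 32.5, 219.1]
tcp_rot: [-3.142, -0.0, 2.989]
ft_force: [-0.1, 0.2, -0.0]
opening: 0.25
grip_force: 30.0
```

Call:
jog_arm(
  motion=[
    [0, 0, 0, 0, 0, 0, 10],
    [0, 0, 0, 0, 0, 0, 10],
    [0, 0, 0, 0, 0, 0, 10],
  ],
)

```text
t: 28.45
eef_pos: [662.1, 33.9, 219.4]
tcp_rot: [-3.142, -0.0, 2.99]
ft_force: [-0.1, -0.2, -0.5]
opening: 0.251
grip_force: 30.0
```

```bash
python3 - <<'E'
from h import *
plan((663.2,33.3,86,171.3))
E
```

```text
t 28.45 now [662.1  33.9 219.4] yaw 171.31 rp [-1.8e+02 -2.0e-02] open 23.8 grip 30.0
turn wz 0.0 then x,y,z -1.2 -0.5 133.4
```

Call:
jog_arm(
  motion=[
    [0, 0, 0, -1, 0, 50, 10],
    [0, 0, 0, 0, 0, 50, 10],
    [0, 0, 0, 0, 0, 23, 10],
    [0, 0, 0, 0, 0, 10, 10],
    [0, 0, 0, 0, 0, 0, 10],
    [0, 0, 0, 0, 0, 0, 38],
    [0, 0, 0, 0, 0, 0, 38],
    [0, 0, 0, 0, 0, -20, 38],
    [0, 0, 0, 0, 0, -50, 38],
    [0, 0, 0, 0, 0, -60, 38],
  ],
)

```text
t: 29.7
eef_pos: [663.5, 33.1, 218.5]
tcp_rot: [-3.141, -0.001, 2.989]
ft_force: [0.1, 0.6, 0.9]
opening: 0.402
grip_force: 0.0
```

Call:
jog_arm(
  motion=[
    [0, 0, 0, 40, 0, -10, 60],
    [0, 0, 0, 40, 0, 0, 60],
    [0, 0, 0, 40, 0, 0, 60],
    [0, 0, 0, 40, 0, 0, 60],
    [0, 0, 0, 20, 0, 0, 60],
    [0, 0, 0, 0, 0, 0, 60],
    [0, 0, 0, 0, 0, 0, 60],
    [0, 0, 0, 0, 0, 0, 60],
  ],
)

```text
t: 30.7
eef_pos: [486.7, 60.3, 226.4]
tcp_rot: [-3.142, 0.001, 2.989]
ft_force: [0.4, -0.5, -0.8]
opening: 0.632
grip_force: 0.0
```

```bash
python3 - <<'E'
from h import *
cap('top'); d=cap('side','side9')
for cam in ['side','top']:
  for n,a in {'pens':(659,5,62,14,28),'rS':(551,-360,45,44,56),'glue':(545,355,28,90,115),'mug':(741,-181,70,80,100),'stap':(721,180,100,45,70)}.items():
    p,c,ij=pts(cam,*a); print(cam,n,len(p), len(p) and (rect(p),np.median(p,0).round(1)))
plan()
E
```

```text
side pens 892 ((array([660.3,   4.5]), array([114.3,  85.4]), -6.7), array([658.9,  -7.1,  20.8]))
side rS 397 ((array([ 550.7, -361. ]), array([47.3, 46.5]), -63.4), array([ 549.9, -364.3,   50.4]))
side glue 0 0
side mug 486 ((array([ 725.9, -179. ]), array([81.2, 78. ]), 53.1), array([ 724.8, -182.5,   88.8]))
side stap 622 ((array([726.9, 181.7]), array([142.7,  37.3]), 12.3), array([729.6, 179.2,  53.2]))
top pens 486 ((array([667. , -16.9]), array([122.8,  67. ]), 19.7), array([656.4, -22.6,  19.3]))
top rS 229 ((array([ 549.6, -360.5]), array([46.9, 46.2]), -64.4), array([ 548.6, -358.7,   48.6]))
top glue 165 ((array([544.4, 355.1]), array([27.9, 26.5]), 80.3), array([543.8, 353.2, 103.8]))
top mug 306 ((array([ 723.9, -178.6]), array([79.7, 79.6]), -42.1), array([ 724.2, -179.4,   88.1]))
top stap 628 ((array([742.9, 187.6]), array([106.7,  34.3]), 11.7), array([744.5, 186.8,  53. ]))
t 30.8 now [486.4  60.3 226.1] yaw 171.26 rp [-179.99   -0.  ] open 60.4 grip 0.0
```

View pics/side9.png

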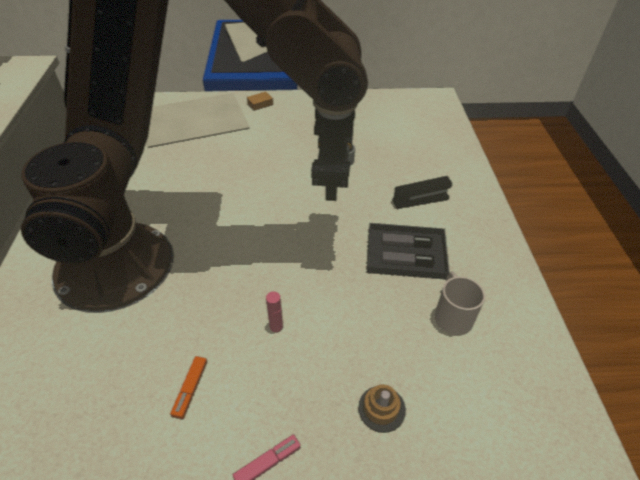

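The side picture shows both pens parallel in the tray at (405,240) and (407,257), and both rolls stacked on the post at (383,402). The mug and stapler have not moved, and depth has the glue stick's top at 104 mm in the cup. I'm handing the job in.

```bash
python3 -c "
from cell import env
print(env.job_done())"
```

```text
the job is handed in; nothing more can be done
None
```

I handed the job in at about 31 s of the 120 s allowed, with no verdict returned: both grey highlighters lie flat side by side in the tray, the glue stick stands in the cup, the large and small rolls are stacked on the spindle, and camera checks show the stapler and mug unmoved.

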